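Hang the meter plate on the console's keyhole studs and bolt it in

TASK

Fit the meter plate that lies on the desk into the empty bay of the sloping console: draw the retaining bolt right back, slip the plate's two keyholes over the bay's two headed studs with its meters at the low side, slide it fully down so that it locks behind the heads, and then push the bolt fully home above its top edge. Leave the fan guard, bumper foot, spacer and card rack where they are.

Things in the scene. Friction and masses are not known exactly. Their poses are not given: they have to be found in the camera images.
- meter_plate: Loose bare aluminium instrument plate, 180 mm wide (its y), 110 high (its x), 4 thick, 0.3 to 0.6 kg, lying face up on the desk. Origin: centre of its underside; +x to its upper edge, z out of its face. On the face: a bow handle across the middle, two black round meters (48 mm diameter, 10 high) at x -26, y +-60 mm, four jacks 10 mm high at x +41, |y| up to 27 mm.
- plate_handle (a point): Middle of the plate's dark steel handle bar: at x 0, y 0 of the plate, 40 mm above its underside. The bar is 80 mm long along the plate's y and 12 x 12 mm in section, on 12 mm square posts at y +-34 mm, with 30 mm free under it.
- keyhole_left (a point): Centre of the wide round end (24 mm diameter) of the plate's left through keyhole, on the underside, at plate x +16, y +66 mm. From there it narrows towards the upper edge over a tapered throat (straight from x +31 mm on) to a slot 11 mm wide, closed at plate x +42 mm.
- keyhole_right (a point): The same point of the right keyhole, at plate x +16, y -66 mm.
- bay: Empty bay on the sloping face of the fixed white console. Frame: x up the slope (30 degrees to the level), y left along it, z out of it. Origin: on the surface, 70 mm above the desk, where the plate's origin lies when home, axes of both in line. Surface from x -75 to +168, y +-120 mm. The plate goes on 22 mm up the slope from home, then slides down to a stop at x 0, pushed by hand.
- stud_left (a point): Centre of the top of the bay's left stud, at bay x +38, y +66 mm, 10.5 mm over the surface. Fixed steel: shank 8 mm diameter, head 16 mm diameter and 4 mm thick, underside of the head 6.5 mm over the surface.
- stud_right (a point): The same point of the right stud, at bay x +38, y -66 mm.
- retaining_bolt (a joint): Travel (m) of the brass sliding bolt above the bay, along bay x: 0 fully home (lower end at bay x 57.5 mm, 2.5 mm above the upper edge of a plate that is home), 0.034 fully drawn up the slope; stops at both ends, about 2 N of friction, stays where left. Undrawn it blocks the plate's way. Bar 24 mm wide, top 7 mm over the surface; its fixed guide is 10 mm high at bay x 82 to 108, |y| up to 27 mm.
- bolt_lug (a point): Gripping point of the bolt's lug, a brass tab that stands out of the slope: 30 mm wide (bay y), 10 mm thick (bay x), its top 47 mm over the surface; the point is on its mid-plane, 36 mm over the surface. It moves with the bolt: bay x 116 mm when home, 150 mm when drawn.
- fan_guard: Bystander: loose grey plastic fan guard, 120 x 120 x 10 mm, lying flat; origin at the centre of its underside.
- bumper_foot: Bystander: loose orange silicone bumper foot, 60 mm diameter, 26 mm high; origin at the centre of its underside.
- spacer: Bystander: loose knurled aluminium spacer, 28 mm diameter, 62 mm high, standing on end; origin at the centre of its underside.
- card_rack: Bystander, fixed: slotted black polymer rack with circuit cards standing in it, 130 (its x) x 200 (its y) x 112 mm high; origin at the centre of its underside.

How it is judged:
By the outcome, as a careful person would: the job done as asked, in the order asked, and still so for the second after the job is handed in, with the robot touching nothing.
It also fails if it takes over 58 s, if anything falls off the work surface, if the arm or the gripper's body presses on something with over 40 N, if the wrist force passes 120 N, or if a joint passes its speed limit or range.

ROBOT

A 6-joint arm with a two-finger parallel gripper is mounted at the origin on the work surface. World frame = base frame: x ahead of the robot, y to its left, z up, the work surface at z = 0. Lengths are in m, angles in rad, forces in N, time in s.
With the tool pointing down it reaches from about 0.3 to 0.95 m from the base axis. Payload 3.1 kg.
Tool frame: the origin (TCP) lies midway between the tips of the shut fingers; the grasp point (between the pads) lies 19 mm behind it; z points along the fingers, y is the line along which they close (so a half turn about z gives the same grasp; the last joint's range is limited). The gripper opens to 85 mm and grips with 20 to 120 N. Pads are 22 mm wide; open, the fingers measure 114 mm over their backs; the gripper's body (76 mm by 85 mm) begins 54 mm behind the grasp point. The pads swing forward as they close: fully open they stand 13 mm farther back than shut.
Start: joints at [-1.302, 0.308, 1.634, -0, 1.2, -0.07], TCP at [0.208, -0.589, 0.231] pointing down, gripper open.
Joint ranges: [-3.06, 3.06], [-0.79, 1.96], [0.05, 2.63], [-1.19, 4.34], [0.05, 2.64], [-2.94, 2.94]. Speed limits (rad/s): [2.79, 2.79, 3.14, 3.14, 3.14, 3.14].

INTERFACE

Orientations are given as a unit quaternion [x, y, z, w].
In Python, from cell import sensors, read_camera, get_calibration, finish_job, models gives the robot as it stands.
- The arm moves only by the tool drive_tool, never from a script. Its argument "increments" is a list of rows, each an object with "linear": the shift along the tool's x, y, z each as a share of 0.3 m, from -1 to 1, a list of three; "rot": the turn, a rotation vector about the tool's x, y, z each as a share of 180 degrees, from -1 to 1, a list of three. A call has 1 to 8 rows; each row shifts and turns the commanded pose from where the row before left it, along the tool's axes as they then stand; what a row does not reach is not made up. A row lasts 1/8 s, in which the tool goes at most 62.5 mm and 10.7 degrees, less where a joint would pass 70% of its speed; a pose out of reach is approached as far as the arm can. A call with a number of a shift or a turn outside -1 to 1 is refused whole. A call with a gripper value outside its range is refused whole. "grip" is the closure in counts, from 0 (fully open) to 255 (shut), set as the call begins (left out, the last holds). The fingers move at their own pace and stop on an object; "newtons" is the grip in N (left out, the last holds). Time passes only in rows, so rows that do not move let the fingers close. It gives the time, the measured TCP pose, the force, the opening and the grip force at its end, in the units of the state.
- sensors.get_state(): the state, without advancing time (a new reading comes with each control period).
- read_camera(name): name is "side" or "top"; returns the picture (420x560x3 uint8, red, green, blue); there is no depth.
- get_calibration(name): a dict with "mtx" (3x3 intrinsics, pixels), "dist" ([k1, k2, p1, p2, k3] as OpenCV has them; the pictures are not rectified), "extrinsics" (4x4, takes a point from camera to world coordinates). Camera axes: x right, y down, z forward; pixel columns grow to the right and rows downward; lengths in m; the calibration is good to about 2 mm. A picture is of the moment at which its call begins. get_calibration takes no time and is no camera call.
- finish_job(): hands the job in; it is judged then, once.
Trained networks look in the newest picture that a camera, given by its name, has taken for a name from the list of things; names that differ only in an ending like _2 or _b are one class to them, and where a whole thing is asked for, a point or a joint stands for the part that bears it (a point fixed in the world has none). Each returns a list of dicts, best first, with "score" (0 to 1); they miss things now and then, are a little off and sometimes report something else, mostly with a low value. They report only what shows in the picture. A call takes as long as a camera call.
- models.look_for(camera, target): "rect" ([left, top, right, bottom] in pixels, round what is visible of it).
- models.masks_of(camera, target): "mask" (420x560 bool, what is visible of it) and "rect" ([left, top, right, bottom] in pixels, round what is visible of it).
- models.landmark_of(camera, target): "uv" ([column, row] in pixels: a listed point, or the origin of a listed thing).
The state is a dict: "clock": time; "joints": joint angles; "dq": joint speeds; "joint_torque": joint torques, N m; "position": TCP position; "tool_rot": TCP orientation; "wrist_force": force on the tool from outside, world axes, zero at the start; "wrist_torque": the same for the moment, N m; "width": opening from 0.0 (shut) to 1.0 (fully open); "grip_force": force on a finger pad.
Only numpy, scipy, OpenCV 4.12 (cv2) and the standard library are available. Lean on these libraries where they do the work, as an engineer would, in place of code of your own. Each camera call takes 0.05 s, during which the arm holds its last target. There are 200 camera calls.

## Working session

There is one attempt and no reset: what is moved stays moved. The work goes in short steps, Python scripts to look and compute and a tool call to move; the robot and the scene stay as the last step left them, time stands still between calls to the robot, and variables do not carry over. Pictures are saved under pics/ and viewed, at most 10 in all, crops included, and the job is handed in when it is done.

Besides the shell and the picture viewer there is one more tool, called after "Call:" as name(argument=value, ...), one argument or row to a line, values as JSON. drive_tool: Moves the arm, as the interface text tells. Shift numbers are shares of 0.3 m and turn numbers shares of 180 degrees, none past 1 either way. Its arguments: {"type":"object","properties":{"increments":{"type":"array"},"grip":{"type":"number"},"newtons":{"type":"number"}},"required":["increments"]}

```bash
mkdir -p pics; cat > h.py <<'E'
import numpy as np, cv2
from cell import sensors, read_camera, get_calibration, finish_job, models
from scipy.spatial.transform import Rotation as R
def ray(cam,uv):
    c=get_calibration(cam);T=np.array(c["extrinsics"])
    p=cv2.undistortPoints(np.array([[uv]],float),np.array(c["mtx"]),np.array(c["dist"]))[0,0]
    d=T[:3,:3]@[p[0],p[1],1];return T[:3,3],d/np.linalg.norm(d)
def atz(cam,uv,z):
    o,d=ray(cam,uv);return o+d*(z-o[2])/d[2]
def tri(obs):
    A=np.zeros((3,3));b=np.zeros(3)
    for cam,uv in obs:
        o,d=ray(cam,uv);P=np.eye(3)-np.outer(d,d);A+=P;b+=P@o
    x=np.linalg.solve(A,b)
    return x,[np.linalg.norm(np.cross(x-ray(c,u)[0],ray(c,u)[1])) for c,u in obs]
def proj(cam,P):
    c=get_calibration(cam);T=np.linalg.inv(np.array(c["extrinsics"]))
    return cv2.projectPoints(np.atleast_2d(np.array(P,float)),cv2.Rodrigues(T[:3,:3])[0],T[:3,3],np.array(c["mtx"]),np.array(c["dist"]))[0][:,0]
def lm(cam,t):
    r=models.landmark_of(cam,t);return [(np.round(a["uv"],1).tolist(),round(a["score"],2)) for a in r[:2]]
def steps(target_p,target_R,p,Rm):
    "shift in tool axes (m) and rotvec(deg) tool axes"
    return Rm.inv().apply(np.array(target_p)-p), np.degrees((Rm.inv()*target_R).as_rotvec())
E
python3 - <<'E'
from h import *
for c in("side","top"):
    im=read_camera(c);cv2.imwrite(f"pics/{c}0.png",im[:,:,::-1])
    print(c,np.round(np.array(get_calibration(c)["extrinsics"]),3).tolist())
    for t in["plate_handle","keyhole_left","keyhole_right","meter_plate","stud_left","stud_right","bolt_lug","bay","card_rack","spacer","bumper_foot","fan_guard"]:
        print(t,lm(c,t))
s=sensors.get_state();print(s)
E
```

```text
side [[-0.895, -0.247, 0.372, 0.264], [-0.446, 0.463, -0.766, 0.819], [0.017, -0.851, -0.525, 0.595], [0.0, 0.0, 0.0, 1.0]]
plate_handle [([317.3, 261.4], 0.58)]
keyhole_left [([296.4, 291.4], 0.76)]
keyhole_right [([311.8, 251.8], 0.92)]
meter_plate [([309.4, 274.2], 0.59), ([261.9, 375.0], 0.57)]
stud_left [([351.7, 175.9], 0.82)]
stud_right [([362.1, 155.2], 0.74)]
bolt_lug [([340.3, 143.8], 0.53)]
bay [([366.6, 176.3], 0.8)]
card_rack [([260.4, 370.5], 0.92)]
spacer [([194.4, 262.2], 0.87)]
bumper_foot [([178.2, 310.6], 0.67), ([344.5, 143.2], 0.66)]
fan_guard []
top [[0.007, -0.991, 0.136, 0.422], [-1.0, -0.008, -0.001, 0.118], [0.002, -0.136, -0.991, 1.274], [0.0, 0.0, 0.0, 1.0]]
plate_handle [([218.8, 236.0], 0.73), ([159.0, 163.2], 0.62)]
keyhole_left [([219.1, 238.0], 0.7), ([283.1, 136.9], 0.39)]
keyhole_right [([277.9, 232.6], 0.83)]
meter_plate [([247.7, 239.7], 0.83), ([281.8, 137.0], 0.21)]
stud_left [([389.2, 229.4], 0.88)]
stud_right [([445.7, 225.5], 0.76), ([389.5, 228.5], 0.47)]
bolt_lug [([422.5, 196.4], 0.79)]
bay [([413.2, 240.4], 0.96)]
card_rack [([135.5, 246.
[... 183 characters left out ...]
ts': array([-1.30168080e+00,  3.08057040e-01,  1.63382811e+00,  1.26172445e-05,
        1.19967869e+00, -6.97191568e-02]), 'dq': array([-1.70085523e-04, -7.51866198e-04,  6.17470717e-05,  5.05560494e-04,
       -7.08433996e-04, -8.19732999e-04]), 'joint_torque': array([-5.59931834e-07, -4.15288782e+01, -2.77074301e+01, -2.69500833e-04,
        9.50088179e-04, -1.95690568e-06]), 'position': array([ 0.20770941, -0.58947693,  0.23128539]), 'tool_rot': array([9.85683561e-01, 1.68605805e-01, 7.28399688e-06, 1.37506583e-05]), 'wrist_force': array([ 0.65297788,  0.9021406 , -0.20604987]), 'wrist_torque': array([-0.0301051 , -0.04040823, -0.03523301]), 'grip_force': 0.0, 'width': 0.9997915328436302}
```

View pics/side0.png

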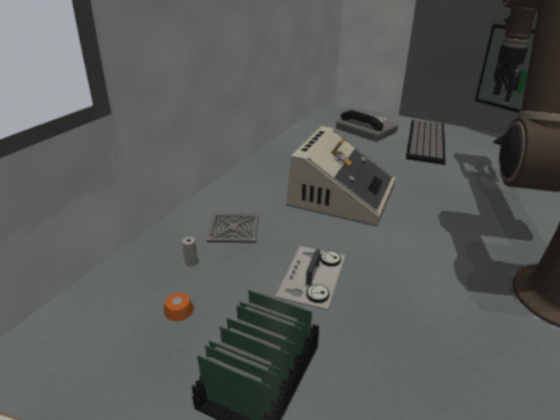

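View pics/top0.png

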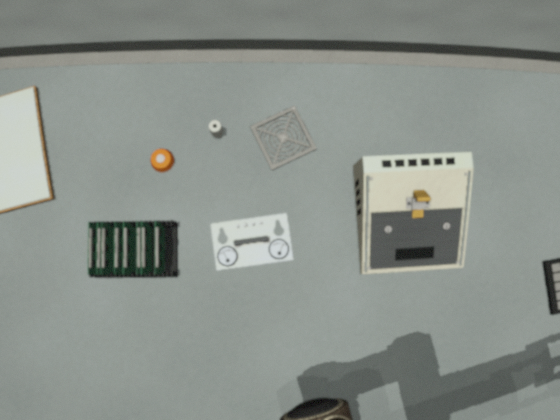

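```bash
python3 - <<'E'
from h import *
for n,a,b in[("kl",[296.4,291.4],[219.1,238]),("kr",[311.8,251.8],[277.9,232.6]),("plate",[309.4,274.2],[247.7,239.7]),("sl",[351.7,175.9],[389.2,229.4]),("sr",[362.1,155.2],[445.7,225.5]),("lug",[340.3,143.8],[422.5,196.4]),("bay",[366.6,176.3],[413.2,240.4]),("spacer",[194.4,262.2],[214.4,133.8]),("rack",[260.4,370.5],[135.5,246.7])]:
    x,e=tri([("side",a),("top",b)]);print(n,np.round(x,4),np.round(e,4))
E
```

```text
kl [0.5099 0.252  0.0145] [0.0001 0.0001]
kr [0.5284 0.1177 0.0158] [0.0052 0.0052]
plate [0.5082 0.1863 0.0102] [0.0014 0.0014]
sl [ 0.5266 -0.1248  0.1022] [0.0019 0.0019]
sr [ 0.5361 -0.2492  0.1102] [0.0034 0.0034]
lug [ 0.5886 -0.1864  0.1582] [0.0007 0.0007]
bay [ 0.5026 -0.1836  0.0806] [0.0003 0.0003]
spacer [0.7567 0.2684 0.009 ] [0.0025 0.0025]
rack [0.4854 0.4486 0.0114] [0.0018 0.0018]
```

The side picture shows the plate at about (312,275) and the console at (340,175), with the studs and lug between (340,140) and (362,176). In the top picture the plate is at (251,242), the studs at (388,229) and (446,226), and the lug at (420,200). I'll refine these by fitting the models.

```bash
python3 - <<'E'
import cv2,numpy as np
s=cv2.imread("pics/side0.png");t=cv2.imread("pics/top0.png")
def c(i,x,y,w=100,h=75):return cv2.resize(i[y:y+h,x:x+w],(400,300),interpolation=cv2.INTER_CUBIC)
cv2.imwrite("pics/comp1.png",np.vstack([np.hstack([c(t,200,205),c(t,365,180)]),np.hstack([c(s,270,238),c(s,300,125)])]))
E
```

```text
(no output)
```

View pics/comp1.png

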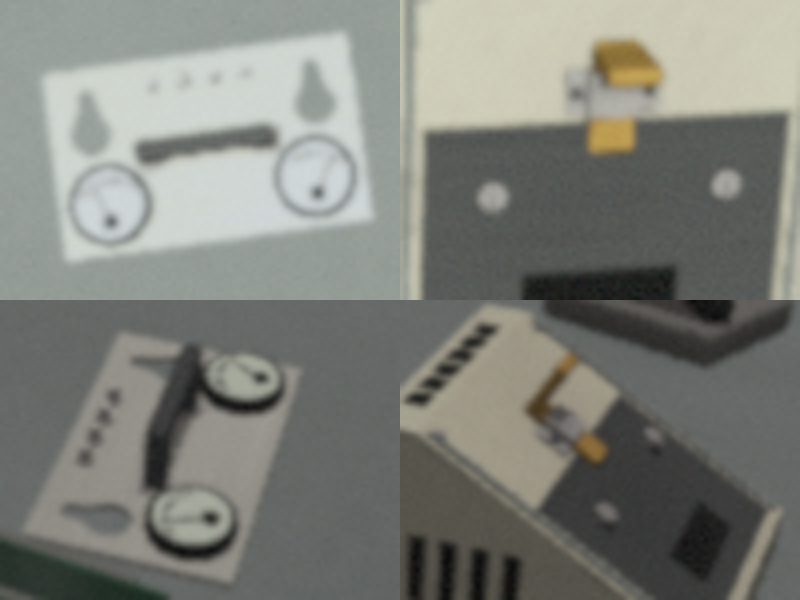

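The crops show plate corners, stud heads and the lug clearly. I'll fit rigid poses to those pixels.

```bash
python3 - <<'E'
from h import *
from scipy.optimize import least_squares
def px(x0,y0,u,v):return [x0+(u+.5)/4-.5,y0+(v+.5)/4-.5]
L=dict
pl=[("top",(55,90,4),px(200,205,42,75)),("top",(55,-90,4),px(200,205,348,33)),("top",(-55,-90,4),px(200,205,373,217)),("top",(-55,90,4),px(200,205,66,262)),
("side",(55,-90,4),px(270,238,124,33)),("side",(-55,-90,4),px(270,238,301,70)),("side",(-55,90,4),px(270,238,235,283))]
by=[("top",(38,66,10.5),px(365,180,92,198)),("top",(38,-66,10.5),px(365,180,327,184)),("side",(38,66,10.5),px(300,125,206,211)),("side",(38,-66,10.5),px(300,125,253,136)),
("top",(116,0,36),[422.5,196.4]),("side",(116,0,36),[340.3,143.8])]
def fit(obs,tilt,z0,x0):
    def f(q,full=False):
        Rm=R.from_euler("zy",[q[2],-tilt]);r=[]
        for c,p,uv in obs: r+=list(proj(c,Rm.apply(np.array(p)/1e3)+[q[0],q[1],z0+q[3]])[0]-uv)
        return np.array(r+[q[3]/.001])
    s=least_squares(f,x0);print(np.round(s.x,4),"yawdeg",np.degrees(s.x[2]));print(np.round(s.fun,1));return s.x
p=fit(pl,0,0,[.51,.19,.1,0]);b=fit(by,np.radians(30),.07,[.5,-.18,.07,0])
print([ (c,np.linalg.norm(np.array(get_calibration(c)["mtx"]).diagonal()[:2])/2**.5) for c in("top","side")])
G=np.array([[0,1,0],[1,0,0],[0,0,-1]]).T
s=sensors.get_state();P=s["position"];Q=R.from_quat(s["tool_rot"])
def tgt(q,z0,tilt,pt):
    Rm=R.from_euler("zy",[q[2],-tilt]);return Rm.apply(np.array(pt)/1e3)+[q[0],q[1],z0],Rm*R.from_matrix(G)
for n,t in[("lug",tgt(b,.07,np.radians(30),(116,0,17))),("lug80",tgt(b,.07,np.radians(30),(116,0,97))),("handle",tgt(p,0,0,(0,0,21)))]:
    d,r=steps(*t,P,Q);print(n,np.round(t[0],4),np.round(t[1].as_quat(),4),"shift",np.round(d,4),"rot",np.round(r,1))
np.savez("poses.npz",p=p,b=b)
E
```

```text
[5.044e-01 1.774e-01 1.503e-01 2.000e-04] yawdeg 8.609827147687108
[ 0.1 -0.3 -0.3 -0.6  0.3  0.   0.2 -0.3 -0.3  0.1  0.9  0.1  0.2  0.7
  0.2]
[ 0.5044 -0.1912  0.054  -0.    ] yawdeg 3.0938845116175684
[ 0.1 -1.4  0.1 -0.7  0.1  0.7  1.  -0.7 -0.4  1.2  0.2 -0.  -0. ]
[('top', np.float64(546.606505779939)), ('side', np.float64(410.1948536292183))]
lug [ 0.5962 -0.185   0.1426] [0.6643 0.7012 0.178  0.1879] shift [ 0.5009 -0.2524  0.0886] rot [-26.7  17.8 -71.9]
lug80 [ 0.5562 -0.185   0.2119] [0.6643 0.7012 0.178  0.1879] shift [ 0.4631 -0.2657  0.0194] rot [-26.7  17.8 -71.9]
handle [0.5044 0.1774 0.021 ] [0.652  0.7582 0.     0.    ] shift [ 0.5347 -0.6247  0.2103] rot [  0.    0.  -79.2]
```

```bash
cat >> h.py <<'E'
G=R.from_matrix(np.array([[0,1,0],[1,0,0],[0,0,-1]]).T)
def load():
    d=np.load("poses.npz");return d["p"],d["b"]
def tgt(q,pt,bay):
    Rm=R.from_euler("zy",[q[2],-np.radians(30 if bay else 0)]);return Rm.apply(np.array(pt)/1e3)+[q[0],q[1],.07 if bay else 0],Rm*G
def H(p,r):
    M=np.eye(4);M[:3,:3]=r.as_matrix();M[:3,3]=p;return M
def plan(t,n,start=None):
    "equal rows (shares) of a constant screw to target t, from the measured pose"
    from scipy.linalg import expm,logm
    s=sensors.get_state()
    A=H(s["position"],R.from_quat(s["tool_rot"])) if start is None else H(*start)
    E=expm(np.real(logm(np.linalg.inv(A)@H(*t)))/n)
    rv=R.from_matrix(E[:3,:3]).as_rotvec()
    row=np.r_[E[:3,3]/.3,rv/np.pi];print("rows",n,np.round(row,4).tolist(),"mm",round(np.linalg.norm(E[:3,3])*1e3,1),"deg",round(np.degrees(np.linalg.norm(rv)),1))
    B=A.copy();pa=[]
    for i in range(n):B=B@E;pa.append(np.round(B[:3,3],3).tolist())
    print(pa[::max(1,n//4)])
def inframe(q,bay,off=(0,0,0)):
    "measured TCP in plate/bay frame, mm, and rotation error deg (tool axes)"
    s=sensors.get_state();Rm=R.from_euler("zy",[q[2],-np.radians(30 if bay else 0)])
    Q=R.from_quat(s["tool_rot"])
    print("t",round(s["clock"],2),"TCP in frame mm",np.round(Rm.inv().apply(s["position"]-[q[0],q[1],.07 if bay else 0])*1e3,1),"rot still to go deg",np.round(np.degrees((Q.inv()*Rm*G).as_rotvec()),2),"j",np.round(s["joints"],2),"F",np.round(s["wrist_force"],1),"w",round(s["width"],3))
E
python3 - <<'E'
from h import *
p,b=load();plan(tgt(b,(116,0,97),1),12)
E
```

```text
rows 12 [0.1575, 0.0073, 0.0148, -0.0124, 0.0083, -0.0333] mm 47.5 deg 6.6
[[0.253, -0.576, 0.227], [0.378, -0.508, 0.22], [0.476, -0.406, 0.219], [0.538, -0.278, 0.217]]
```

Call:
drive_tool(
  increments=[
    {"linear": [0.1575,0.0073,0.0148],"rot": [-0.0124,0.0083,-0.0333]},
    {"linear": [0.1575,0.0073,0.0148],"rot": [-0.0124,0.0083,-0.0333]},
    {"linear": [0.1575,0.0073,0.0148],"rot": [-0.0124,0.0083,-0.0333]},
    {"linear": [0.1575,0.0073,0.0148],"rot": [-0.0124,0.0083,-0.0333]},
    {"linear": [0.1575,0.0073,0.0148],"rot": [-0.0124,0.0083,-0.0333]},
    {"linear": [0.1575,0.0073,0.0148],"rot": [-0.0124,0.0083,-0.0333]},
  ],
  grip=0,
  newtons=40,
)

```text
clock: 2.05
position: [0.4481, -0.4423, 0.2192]
tool_rot: [0.875, 0.464, 0.095, 0.101]
wrist_force: [-0.0, 0.4, 0.2]
width: 1.001
grip_force: 0.0
```

Call:
drive_tool(
  increments=[
    {"linear": [0.1575,0.0073,0.0148],"rot": [-0.0124,0.0083,-0.0333]},
    {"linear": [0.1575,0.0073,0.0148],"rot": [-0.0124,0.0083,-0.0333]},
    {"linear": [0.1575,0.0073,0.0148],"rot": [-0.0124,0.0083,-0.0333]},
    {"linear": [0.1575,0.0073,0.0148],"rot": [-0.0124,0.0083,-0.0333]},
    {"linear": [0.1575,0.0073,0.0148],"rot": [-0.0124,0.0083,-0.0333]},
    {"linear": [0.1575,0.0073,0.0148],"rot": [-0.0124,0.0083,-0.0333]},
    {"linear": [0,0,0],"rot": [0,0,0]},
  ],
)

```text
clock: 2.92
position: [0.5547, -0.1817, 0.2107]
tool_rot: [0.663, 0.703, 0.179, 0.186]
wrist_force: [-0.8, -0.2, 0.3]
width: 1.002
grip_force: 0.0
```

```bash
python3 - <<'E'
from h import *
p,b=load();inframe(b,1);plan(tgt(b,(116,0,17),1),3)
E
```

```text
t 2.92 TCP in frame mm [114.3   3.4  96.7] rot still to go deg [-0.04 -0.24  0.16] j [-0.53  0.02  2.11  0.47  0.6  -0.92] F [-0.8 -0.2  0.3] w 1.002
rows 3 [-0.004, 0.002, 0.0885, -0.0001, -0.0005, 0.0003] mm 26.6 deg 0.1
[[0.569, -0.183, 0.188], [0.582, -0.184, 0.165], [0.596, -0.185, 0.143]]
```

Call:
drive_tool(
  increments=[
    {"linear": [-0.004,0.002,0.0885],"rot": [0,0,0]},
    {"linear": [-0.004,0.002,0.0885],"rot": [0,0,0]},
    {"linear": [-0.004,0.002,0.0885],"rot": [0,0,0]},
    {"linear": [0,0,0],"rot": [0,0,0]},
  ],
)

```text
clock: 3.42
position: [0.5973, -0.1889, 0.1423]
tool_rot: [0.665, 0.701, 0.178, 0.187]
wrist_force: [0.0, -0.5, 0.5]
width: 0.997
grip_force: 0.0
```

Call:
drive_tool(
  increments=[
    {"linear": [0,0,0],"rot": [0,0,0]},
    {"linear": [0,0,0],"rot": [0,0,0]},
    {"linear": [0,0,0],"rot": [0,0,0]},
    {"linear": [0,0,0],"rot": [0,0,0]},
    {"linear": [0,0,0],"rot": [0,0,0]},
    {"linear": [0,0,0],"rot": [0,0,0]},
  ],
  grip=255,
  newtons=30,
)

```text
clock: 4.18
position: [0.5977, -0.1885, 0.1447]
tool_rot: [0.664, 0.701, 0.179, 0.189]
wrist_force: [-5.3, -0.6, 5.8]
width: 0.11
grip_force: 36.0
```

```bash
python3 - <<'E'
from h import *
p,b=load();inframe(b,1);print(sensors.get_state()["grip_force"])
for c in("top","side"):
    cv2.imwrite(f"pics/{c}1.png",read_camera(c)[:,:,::-1]);print(lm(c,"bolt_lug"))
E
```

```text
t 4.17 TCP in frame mm [118.1  -3.6  18.1] rot still to go deg [ 0.13 -0.02  0.03] j [-0.5   0.2   2.07  0.57  0.46 -1.01] F [-5.3 -0.6  5.8] w 0.11
35.998411774635315
[([423.3, 199.5], 0.57)]
[([344.6, 141.0], 0.7)]
```

Call:
drive_tool(
  increments=[
    {"linear": [0,0.035,0],"rot": [0,0,0]},
    {"linear": [0,0.035,0],"rot": [0,0,0]},
    {"linear": [0,0.035,0],"rot": [0,0,0]},
    {"linear": [0,0,0],"rot": [0,0,0]},
    {"linear": [0,0,0],"rot": [0,0,0]},
  ],
)

```text
clock: 5.0
position: [0.6239, -0.1869, 0.1599]
tool_rot: [0.664, 0.701, 0.178, 0.188]
wrist_force: [-7.6, -1.7, 7.0]
width: 0.113
grip_force: 36.4
```

```bash
python3 - <<'E'
from h import *
p,b=load();inframe(b,1)
E
```

```text
t 5.0 TCP in frame mm [148.4  -3.7  18.1] rot still to go deg [ 0.02 -0.03  0.04] j [-0.47  0.22  2.01  0.5   0.49 -0.92] F [-7.6 -1.7  7. ] w 0.113
```

Call:
drive_tool(
  increments=[
    {"linear": [0,0.008,0],"rot": [0,0,0]},
    {"linear": [0,0.004,0],"rot": [0,0,0]},
    {"linear": [0,0,0],"rot": [0,0,0]},
  ],
)

```text
clock: 5.38
position: [0.624, -0.1868, 0.1597]
tool_rot: [0.664, 0.702, 0.177, 0.186]
wrist_force: [-20.4, -3.8, 9.3]
width: 0.109
grip_force: 37.5
```

```bash
python3 - <<'E'
from h import *
p,b=load();inframe(b,1)
E
```

```text
t 5.38 TCP in frame mm [148.4  -3.6  17.9] rot still to go deg [-0.28 -0.1   0.07] j [-0.47  0.22  2.    0.49  0.5  -0.91] F [-20.4  -3.8   9.3] w 0.109
```

Call:
drive_tool(
  increments=[
    {"linear": [0,-0.015,0],"rot": [0,0,0]},
    {"linear": [0,0,0],"rot": [0,0,0]},
    {"linear": [0,0,-0.05],"rot": [0,0,0]},
    {"linear": [0,0,-0.12],"rot": [0,0,0]},
    {"linear": [0,0,-0.13],"rot": [0,0,0]},
    {"linear": [0,0,0],"rot": [0,0,0]},
    {"linear": [0,0,0],"rot": [0,0,0]},
  ],
  grip=0,
)

```text
clock: 6.25
position: [0.579, -0.1866, 0.2377]
tool_rot: [0.664, 0.701, 0.179, 0.189]
wrist_force: [-0.1, -0.2, 0.1]
width: 0.997
grip_force: 0.0
```

```bash
python3 - <<'E'
from h import *
p,b=load();inframe(b,1)
b[0]-=.00185;np.savez("poses.npz",p=p,b=b)
plan(tgt(p,(0,0,110),0),10)
im={}
for c in("top","side"):
    im[c]=read_camera(c)[:,:,::-1];cv2.imwrite(f"pics/{c}2.png",im[c]);print(lm(c,"bolt_lug"), proj(c,[tgt(b,(x,0,36),1)[0] for x in(116,150)]))
print(lm("top","keyhole_left"),lm("top","keyhole_right"))
E
```

```text
t 6.25 TCP in frame mm [148.4  -3.3 107.9] rot still to go deg [ 0.12 -0.02  0.06] j [-0.51  0.03  2.04  0.42  0.65 -0.85] F [-0.1 -0.2  0.1] w 0.997
rows 10 [0.1242, -0.0244, 0.0351, 0.0167, 0.0017, -0.003] mm 39.4 deg 3.1
[[0.576, -0.15, 0.224], [0.567, -0.076, 0.197], [0.554, -0.003, 0.17], [0.537, 0.069, 0.145], [0.516, 0.142, 0.121]]
[([422.5, 184.6], 0.55), ([413.8, 241.2], 0.41)] [[422.08303917 198.45221586]
 [422.91395114 183.22244305]]
[([331.4, 136.2], 0.52)] [[341.18073882 143.89993273]
 [331.32786721 136.30449935]]
[([217.4, 239.4], 0.62)] [([278.9, 230.2], 0.65)]
```

Call:
drive_tool(
  increments=[
    {"linear": [0.124,-0.024,0.035],"rot": [0.0167,0.0017,-0.003]},
    {"linear": [0.124,-0.024,0.035],"rot": [0.0167,0.0017,-0.003]},
    {"linear": [0.124,-0.024,0.035],"rot": [0.0167,0.0017,-0.003]},
    {"linear": [0.124,-0.024,0.035],"rot": [0.0167,0.0017,-0.003]},
    {"linear": [0.124,-0.024,0.035],"rot": [0.0167,0.0017,-0.003]},
    {"linear": [0.124,-0.024,0.035],"rot": [0.0167,0.0017,-0.003]},
    {"linear": [0.124,-0.024,0.035],"rot": [0.0167,0.0017,-0.003]},
    {"linear": [0.124,-0.024,0.035],"rot": [0.0167,0.0017,-0.003]},
  ],
)

```text
clock: 7.55
position: [0.5275, 0.1063, 0.1322]
tool_rot: [0.658, 0.752, 0.035, 0.037]
wrist_force: [-0.3, 0.1, -0.0]
width: 0.995
grip_force: 0.0
```

Call:
drive_tool(
  increments=[
    {"linear": [0.124,-0.024,0.035],"rot": [0.0167,0.0017,-0.003]},
    {"linear": [0.124,-0.024,0.035],"rot": [0.0167,0.0017,-0.003]},
    {"linear": [0,0,0],"rot": [0,0,0]},
    {"linear": [0,0,0],"rot": [0,0,0]},
  ],
)

```text
clock: 8.05
position: [0.5051, 0.1765, 0.1101]
tool_rot: [0.651, 0.759, -0.001, -0.001]
wrist_force: [1.0, -0.0, -0.5]
width: 1.0
grip_force: 0.0
```

```bash
python3 - <<'E'
from h import *
p,b=load();inframe(p,0);plan(tgt(p,(0,0,21),0),3)
E
```

```text
t 8.05 TCP in frame mm [  0.6  -1.  110.1] rot still to go deg [-0.13  0.03  0.09] j [ 0.25  0.29  1.93 -0.    0.92  0.1 ] F [ 1.  -0.  -0.5] w 1.0
rows 3 [0.0012, -0.0005, 0.099, -0.0002, 0.0, 0.0002] mm 29.7 deg 0.1
[[0.505, 0.177, 0.08], [0.505, 0.177, 0.051], [0.504, 0.177, 0.021]]
```

Call:
drive_tool(
  increments=[
    {"linear": [0.001,-0.0005,0.099],"rot": [0,0,0]},
    {"linear": [0.001,-0.0005,0.099],"rot": [0,0,0]},
    {"linear": [0.001,-0.0005,0.099],"rot": [0,0,0]},
    {"linear": [0,0,0],"rot": [0,0,0]},
  ],
)

```text
clock: 8.55
position: [0.5022, 0.1758, 0.0195]
tool_rot: [0.652, 0.758, -0.003, -0.002]
wrist_force: [-0.1, 1.3, 0.3]
width: 0.998
grip_force: 0.0
```

Call:
drive_tool(
  increments=[
    {"linear": [0,0,0],"rot": [0,0,0]},
    {"linear": [0,0,0],"rot": [0,0,0]},
    {"linear": [0,0,0],"rot": [0,0,0]},
    {"linear": [0,0,0],"rot": [0,0,0]},
    {"linear": [0,0,0],"rot": [0,0,0]},
    {"linear": [0,0,0],"rot": [0,0,0]},
  ],
  grip=255,
  newtons=80,
)

```text
clock: 9.3
position: [0.5049, 0.1778, 0.0223]
tool_rot: [0.652, 0.759, -0.0, -0.0]
wrist_force: [-1.7, 0.5, 5.6]
width: 0.119
grip_force: 78.9
```

Call:
drive_tool(
  increments=[
    {"linear": [0,0,-0.05],"rot": [0,0,0]},
    {"linear": [0,0,-0.1],"rot": [0,0,0]},
    {"linear": [0,0,-0.15],"rot": [0,0,0]},
    {"linear": [0,0,-0.15],"rot": [0,0,0]},
    {"linear": [0,0,-0.15],"rot": [0,0,0]},
    {"linear": [0,0,-0.1],"rot": [0,0,0]},
    {"linear": [0,0,0],"rot": [0,0,0]},
    {"linear": [0,0,0],"rot": [0,0,0]},
  ],
)

```text
clock: 10.3
position: [0.503, 0.1772, 0.2294]
tool_rot: [0.652, 0.759, -0.002, -0.002]
wrist_force: [0.0, 0.1, -5.3]
width: 0.122
grip_force: 78.5
```

```bash
python3 - <<'E'
from h import *
p,b=load();inframe(p,0)
cv2.imwrite("pics/top3.png",read_camera("top")[:,:,::-1]);cv2.imwrite("pics/side3.png",read_camera("side")[:,:,::-1])
plan(tgt(b,(22,0,21+60),1),12)
E
```

```text
t 10.3 TCP in frame mm [ -1.3   0.  229.4] rot still to go deg [-0.32  0.02  0.06] j [0.26 0.14 1.85 0.   1.16 0.11] F [ 0.   0.1 -5.3] w 0.122
rows 12 [-0.1003, -0.0219, 0.019, -0.014, -0.0014, 0.0025] mm 31.3 deg 2.6
[[0.501, 0.146, 0.223], [0.495, 0.054, 0.205], [0.489, -0.038, 0.186], [0.484, -0.129, 0.166]]
```

Call:
drive_tool(
  increments=[
    {"linear": [-0.1,-0.022,0.019],"rot": [-0.014,-0.0014,0.0025]},
    {"linear": [-0.1,-0.022,0.019],"rot": [-0.014,-0.0014,0.0025]},
    {"linear": [-0.1,-0.022,0.019],"rot": [-0.014,-0.0014,0.0025]},
    {"linear": [-0.1,-0.022,0.019],"rot": [-0.014,-0.0014,0.0025]},
    {"linear": [-0.1,-0.022,0.019],"rot": [-0.014,-0.0014,0.0025]},
    {"linear": [-0.1,-0.022,0.019],"rot": [-0.014,-0.0014,0.0025]},
  ],
)

```text
clock: 11.15
position: [0.4909, -0.0066, 0.1925]
tool_rot: [0.664, 0.737, 0.089, 0.094]
wrist_force: [0.2, -0.6, -4.7]
width: 0.118
grip_force: 78.6
```

Call:
drive_tool(
  increments=[
    {"linear": [-0.1,-0.022,0.019],"rot": [-0.014,-0.0014,0.0025]},
    {"linear": [-0.1,-0.022,0.019],"rot": [-0.014,-0.0014,0.0025]},
    {"linear": [-0.1,-0.022,0.019],"rot": [-0.014,-0.0014,0.0025]},
    {"linear": [-0.1,-0.022,0.019],"rot": [-0.014,-0.0014,0.0025]},
    {"linear": [-0.1,-0.022,0.019],"rot": [-0.014,-0.0014,0.0025]},
    {"linear": [-0.1,-0.022,0.019],"rot": [-0.014,-0.0014,0.0025]},
    {"linear": [0,0,0],"rot": [0,0,0]},
    {"linear": [0,0,0],"rot": [0,0,0]},
  ],
)

```text
clock: 12.15
position: [0.4818, -0.1873, 0.1514]
tool_rot: [0.664, 0.701, 0.18, 0.187]
wrist_force: [0.1, -0.2, -4.0]
width: 0.118
grip_force: 78.8
```

```bash
python3 - <<'E'
from h import *
p,b=load();inframe(b,1)
s=cv2.imread("pics/side3.png")
t=read_camera("top")[:,:,::-1];d=read_camera("side")[:,:,::-1]
inframe(b,1)
cv2.imwrite("pics/top4.png",t);cv2.imwrite("pics/side4.png",d)
def c(i,x,y,w=100,h=75):return cv2.resize(i[y:y+h,x:x+w],(400,300),interpolation=cv2.INTER_CUBIC)
cv2.imwrite("pics/comp2.png",np.vstack([np.hstack([c(t,365,180),c(t,365,215)]),np.hstack([c(d,300,120),c(d,300,160)])]))
for cam in("top","side"):
    print(cam,[ (k,lm(cam,k)) for k in("keyhole_left","keyhole_right")],np.round(proj(cam,[tgt(b,(x,y,60),1)[0] for x,y in((38,66),(38,-66))]),1).tolist())
E
```

```text
t 12.15 TCP in frame mm [22.9  2.7 80.9] rot still to go deg [ 0.08 -0.22 -0.03] j [-0.65 -0.01  2.29  0.65  0.53 -1.22] F [ 0.1 -0.2 -4. ] w 0.118
t 12.25 TCP in frame mm [24.3  2.7 81.3] rot still to go deg [ 0.2  -0.17  0.08] j [-0.64 -0.01  2.29  0.65  0.52 -1.22] F [ 1.   0.1 -4.3] w 0.122
top [('keyhole_left', [([387.4, 237.4], 0.56), ([447.8, 225.9], 0.28)]), ('keyhole_right', [([453.5, 236.2], 0.71)])] [[392.0, 238.5], [452.9, 235.5]]
side [('keyhole_left', [([359.5, 161.9], 0.61)]), ('keyhole_right', [([261.3, 373.3], 0.6), ([371.7, 146.6], 0.59)])] [[362.7, 165.5], [374.6, 146.0]]
```

View pics/comp2.png

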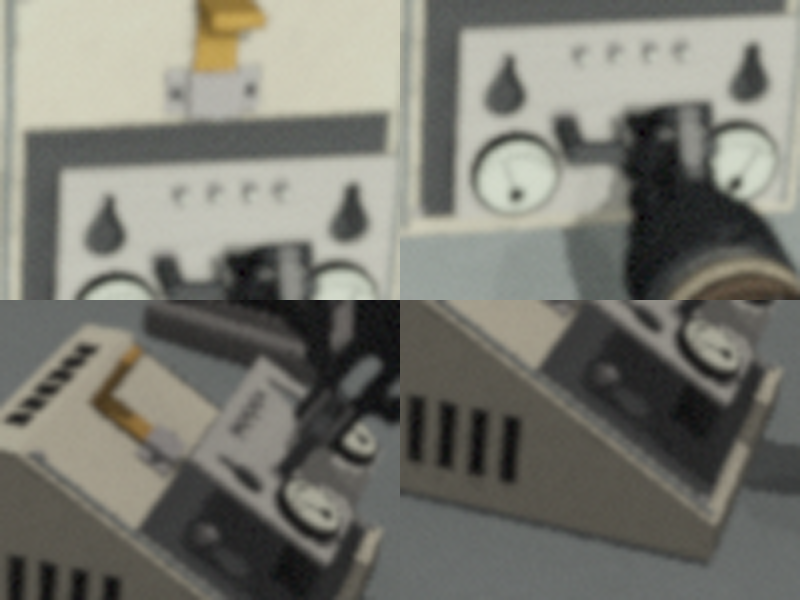

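The crops show the held plate with keyholes at about (390.6,237.9) and (451.6,235.1) in the top view, and the bolt drawn back. That matches the measured TCP offset, so I'll correct it and go down.

Call:
drive_tool(
  increments=[
    {"linear": [-0.0045,-0.0025,0.07],"rot": [0,-0.001,0]},
    {"linear": [-0.0045,-0.0025,0.07],"rot": [0,0,0]},
    {"linear": [0,0,0],"rot": [0,0,0]},
    {"linear": [0,0,0],"rot": [0,0,0]},
    {"linear": [0,0,0],"rot": [0,0,0]},
  ],
)

```text
clock: 13.08
position: [0.5034, -0.1914, 0.117]
tool_rot: [0.664, 0.701, 0.179, 0.191]
wrist_force: [0.5, 0.2, -3.9]
width: 0.115
grip_force: 78.8
```

```bash
python3 - <<'E'
from h import *
p,b=load();inframe(b,1)
t=read_camera("top")[:,:,::-1];d=read_camera("side")[:,:,::-1]
inframe(b,1)
def c(i,x,y,w=100,h=75):return cv2.resize(i[y:y+h,x:x+w],(400,300),interpolation=cv2.INTER_CUBIC)
cv2.imwrite("pics/comp3.png",np.vstack([np.hstack([c(t,365,190),c(t,375,210)]),np.hstack([c(d,300,120),c(d,310,130,60,45)])]))
E
```

```text
t 13.07 TCP in frame mm [24.2 -1.4 40.3] rot still to go deg [0.35 0.16 0.05] j [-0.62  0.1   2.27  0.76  0.44 -1.32] F [ 0.5  0.2 -3.9] w 0.115
t 13.18 TCP in frame mm [24.1 -1.4 40.3] rot still to go deg [0.34 0.16 0.04] j [-0.62  0.1   2.27  0.76  0.44 -1.32] F [-0.   0.4 -4.4] w 0.117
```

View pics/comp3.png

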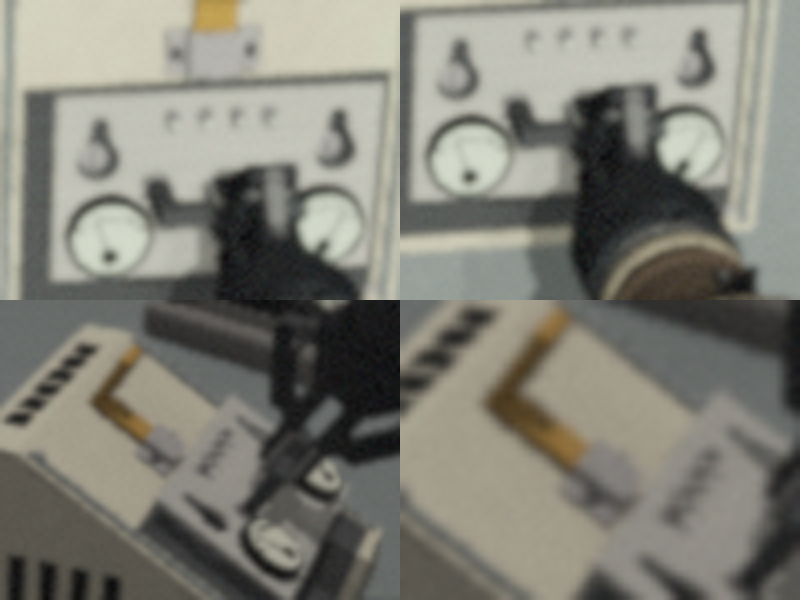

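The stud heads show in both keyholes of the top view, at crop (97,158) and (337,149). I'll overlay predictions at a higher zoom to judge the offset.

```bash
python3 - <<'E'
from h import *
p,b=load();s=sensors.get_state();Rm=R.from_euler("zy",[b[2],-np.radians(30)])
P=s["position"];Q=R.from_quat(s["tool_rot"])*G.inv()
po=P+Q.apply([0,0,-.021])
t=np.mean([read_camera("top").astype(float) for _ in range(4)],0)[:,:,::-1].astype(np.uint8)
a=np.linspace(0,2*np.pi,60);out=[]
for sgn,x0,y0 in((1,372,205),(-1,432,205)):
    k=8;w,h=50,72
    base=cv2.resize(t[y0:y0+h,x0:x0+w],(w*k,h*k),interpolation=cv2.INTER_CUBIC);im=base.copy()
    def dr(pts,col):
        q=proj("top",pts);q=((q-[x0,y0]+.5)*k-.5);cv2.polylines(im,[np.round(q).astype(int)],True,col,1);return q.mean(0)
    c1=dr([po+Q.apply([.016+.012*np.cos(v),sgn*.066+.012*np.sin(v),.004]) for v in a],(0,255,0))
    dr([po+Q.apply([x,sgn*.066,.004]) for x in(.016,.042)],(0,255,0))
    c2=dr([Rm.apply([.038+.008*np.cos(v),sgn*.066+.008*np.sin(v),.0105])+[b[0],b[1],.07] for v in a],(0,0,255))
    print(c1,c2);out.append(im)
cv2.imwrite("pics/ov.png",np.hstack(out))
E
```

```text
[143.5073748  203.39906702] [129.36538598 191.33577892]
[138.47351399 180.80861737] [119.49835841 168.89768867]
```

View pics/ov.png

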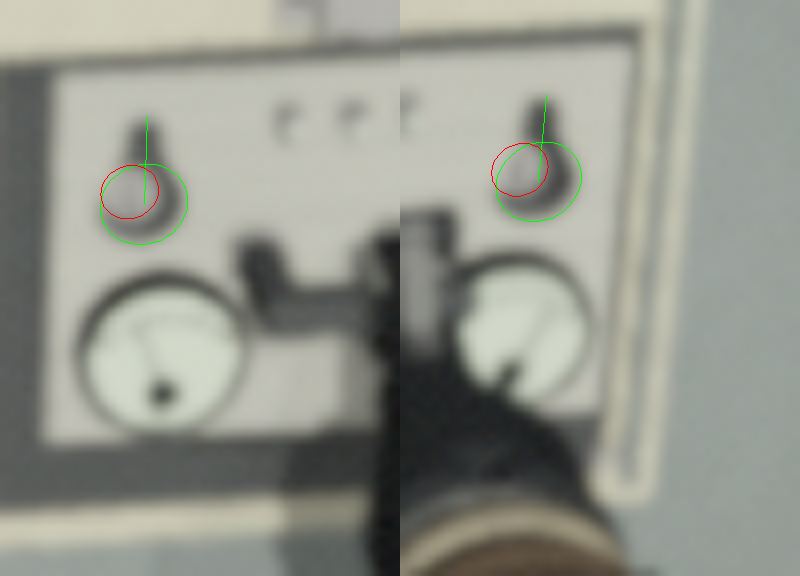

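The overlay agrees to about 1 mm with the real heads and keyholes. The plate needs about 3 mm down the slope and nothing sideways, then it can go down.

Call:
drive_tool(
  increments=[
    {"linear": [0,-0.01,0],"rot": [0.001,0,0]},
    {"linear": [0,0,0.03],"rot": [0,0,0]},
    {"linear": [0,0,0.01],"rot": [0,0,0]},
    {"linear": [0,0,0.01],"rot": [0,0,0]},
    {"linear": [0,0,0],"rot": [0,0,0]},
    {"linear": [0,0,0],"rot": [0,0,0]},
  ],
)

```text
clock: 14.12
position: [0.5079, -0.1911, 0.1014]
tool_rot: [0.664, 0.701, 0.178, 0.189]
wrist_force: [-0.9, 0.0, -2.4]
width: 0.123
grip_force: 79.0
```

```bash
python3 - <<'E'
from h import *
p,b=load();inframe(b,1)
E
```

```text
t 14.12 TCP in frame mm [20.3 -0.9 24.6] rot still to go deg [0.08 0.08 0.03] j [-0.61  0.14  2.26  0.81  0.41 -1.36] F [-0.9  0.  -2.4] w 0.123
```

Call:
drive_tool(
  increments=[
    {"linear": [0,0,0.007],"rot": [0,0,0]},
    {"linear": [0,0,0.006],"rot": [0,0,0]},
    {"linear": [0,0,0],"rot": [0,0,0]},
    {"linear": [0,0,0],"rot": [0,0,0]},
  ],
)

```text
clock: 14.62
position: [0.5095, -0.1919, 0.0997]
tool_rot: [0.664, 0.701, 0.178, 0.19]
wrist_force: [-19.9, -0.5, 18.0]
width: 0.118
grip_force: 82.8
```

```bash
python3 - <<'E'
from h import *
p,b=load();inframe(b,1)
E
```

```text
t 14.62 TCP in frame mm [20.8 -1.8 22.2] rot still to go deg [0.17 0.16 0.1 ] j [-0.61  0.15  2.26  0.82  0.4  -1.37] F [-19.9  -0.5  18. ] w 0.118
```

Call:
drive_tool(
  increments=[
    {"linear": [0.003,0,-0.004],"rot": [0,0,0]},
    {"linear": [0,-0.013,0],"rot": [0,0,0]},
    {"linear": [0,-0.013,0],"rot": [0,0,0]},
    {"linear": [0,0,0],"rot": [0,0,0]},
    {"linear": [0,0,0],"rot": [0,0,0]},
  ],
)

```text
clock: 15.25
position: [0.5033, -0.1915, 0.0962]
tool_rot: [0.664, 0.7, 0.178, 0.19]
wrist_force: [-3.7, -1.4, 7.1]
width: 0.122
grip_force: 80.6
```

```bash
python3 - <<'E'
from h import *
p,b=load();inframe(b,1)
E
```

```text
t 15.25 TCP in frame mm [13.8 -1.  22.3] rot still to go deg [ 0.2   0.18 -0.02] j [-0.62  0.15  2.27  0.84  0.4  -1.4 ] F [-3.7 -1.4  7.1] w 0.122
```

Call:
drive_tool(
  increments=[
    {"linear": [0,-0.013,0],"rot": [0,0,0]},
    {"linear": [0,-0.013,0],"rot": [0,0,0]},
    {"linear": [0,-0.013,0],"rot": [0,0,0]},
    {"linear": [0,0,0],"rot": [0,0,0]},
    {"linear": [0,0,0],"rot": [0,0,0]},
  ],
)

```text
clock: 15.88
position: [0.4934, -0.192, 0.0905]
tool_rot: [0.664, 0.701, 0.178, 0.19]
wrist_force: [-4.1, -0.2, 7.4]
width: 0.121
grip_force: 80.6
```

```bash
python3 - <<'E'
from h import *
p,b=load();inframe(b,1)
E
```

```text
t 15.88 TCP in frame mm [ 2.2 -0.8 22.3] rot still to go deg [0.2  0.15 0.01] j [-0.63  0.15  2.29  0.88  0.39 -1.46] F [-4.1 -0.2  7.4] w 0.121
```

Call:
drive_tool(
  increments=[
    {"linear": [0,-0.007,0],"rot": [0,0,0]},
    {"linear": [0,-0.007,0],"rot": [0,0,0]},
    {"linear": [0,0,0],"rot": [0,0,0]},
    {"linear": [0,0,0],"rot": [0,0,0]},
  ],
)

```text
clock: 16.38
position: [0.4914, -0.1922, 0.0894]
tool_rot: [0.664, 0.701, 0.179, 0.191]
wrist_force: [5.2, 2.0, 5.4]
width: 0.125
grip_force: 79.8
```

```bash
python3 - <<'E'
from h import *
p,b=load();inframe(b,1)
E
```

```text
t 16.38 TCP in frame mm [-0.  -0.9 22.4] rot still to go deg [0.33 0.12 0.03] j [-0.64  0.15  2.3   0.89  0.39 -1.48] F [5.2 2.  5.4] w 0.125
```

Call:
drive_tool(
  increments=[
    {"linear": [0,-0.006,0],"rot": [0,0,0]},
    {"linear": [0,0,0],"rot": [0,0,0]},
    {"linear": [0,0,0],"rot": [0,0,0]},
  ],
)

```text
clock: 16.75
position: [0.4912, -0.1923, 0.0895]
tool_rot: [0.664, 0.701, 0.18, 0.191]
wrist_force: [9.5, 4.3, 4.6]
width: 0.124
grip_force: 79.4
```

```bash
python3 - <<'E'
from h import *
p,b=load();inframe(b,1)
t=read_camera("top")[:,:,::-1];d=read_camera("side")[:,:,::-1]
print([(c,k,lm(c,k)) for c in("top","side") for k in("stud_left","stud_right")])
def c(i,x,y,w=100,h=75):return cv2.resize(i[y:y+h,x:x+w],(400,300),interpolation=cv2.INTER_CUBIC)
cv2.imwrite("pics/comp4.png",np.vstack([np.hstack([c(t,365,180),c(t,365,205)]),np.hstack([c(d,300,120),c(d,330,150)])]))
E
```

```text
t 16.75 TCP in frame mm [-0.1 -1.  22.5] rot still to go deg [0.45 0.09 0.03] j [-0.64  0.15  2.3   0.9   0.39 -1.49] F [9.5 4.3 4.6] w 0.124
[('top', 'stud_left', [([387.6, 229.7], 0.75), ([444.5, 235.2], 0.51)]), ('top', 'stud_right', [([443.4, 224.9], 0.77)]), ('side', 'stud_left', [([352.8, 177.9], 0.72)]), ('side', 'stud_right', [([364.4, 155.6], 0.94)])]
```

View pics/comp4.png

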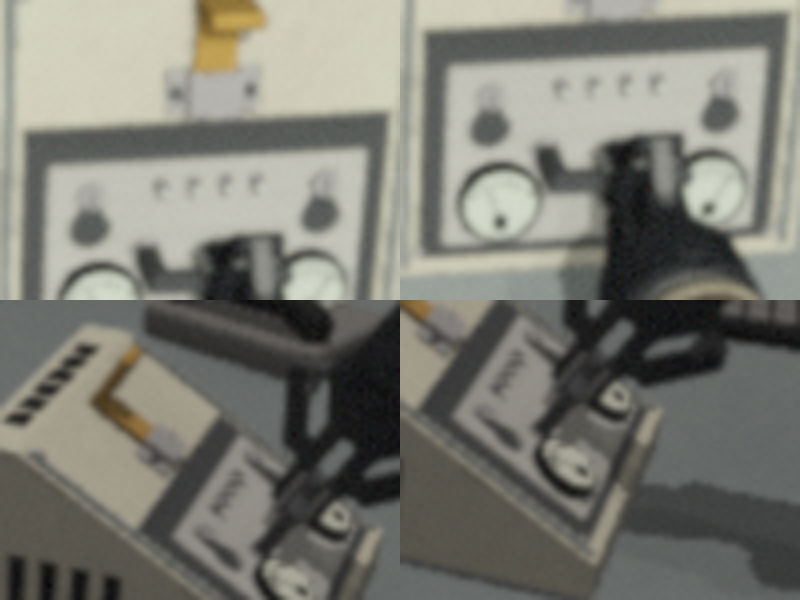

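The plate is home: the heads sit over the narrow slots in the top view (crop (88,195), (320,185)), it no longer moves, and bay x reads 0. I'll relax, release and retract.

Call:
drive_tool(
  increments=[
    {"linear": [0,0.011,0],"rot": [0,0,0]},
    {"linear": [0,0,0],"rot": [0,0,0]},
  ],
)

```text
clock: 17.3
position: [0.4915, -0.1922, 0.0894]
tool_rot: [0.664, 0.701, 0.178, 0.19]
wrist_force: [-0.5, -0.0, 6.5]
width: 0.116
grip_force: 80.4
```

Call:
drive_tool(
  increments=[
    {"linear": [0,0,0],"rot": [0,0,0]},
    {"linear": [0,0,0],"rot": [0,0,0]},
    {"linear": [0,0,0],"rot": [0,0,0]},
    {"linear": [0,0,0],"rot": [0,0,0]},
    {"linear": [0,0,0],"rot": [0,0,0]},
    {"linear": [0,0,-0.04],"rot": [0,0,0]},
    {"linear": [0,0,-0.12],"rot": [0,0,0]},
    {"linear": [0,0,-0.12],"rot": [0,0,0]},
  ],
  grip=0,
  newtons=30,
)

```text
clock: 18.3
position: [0.4472, -0.1911, 0.161]
tool_rot: [0.664, 0.701, 0.178, 0.188]
wrist_force: [1.0, -0.2, 0.4]
width: 1.001
grip_force: 0.0
```

Call:
drive_tool(
  increments=[
    {"linear": [0,0,0],"rot": [0,0,0]},
    {"linear": [0,0,0],"rot": [0,0,0]},
    {"linear": [0,0,0],"rot": [0,0,0]},
  ],
)

```text
clock: 18.68
position: [0.4476, -0.1908, 0.1594]
tool_rot: [0.664, 0.701, 0.178, 0.188]
wrist_force: [-0.6, 0.6, -0.4]
width: 1.0
grip_force: 0.0
```

```bash
python3 - <<'E'
from h import *
p,b=load();inframe(b,1);plan(tgt(b,(150,0,106),1),4)
E
```

```text
t 18.68 TCP in frame mm [ -2.8   0.6 104.9] rot still to go deg [-0.01  0.01 -0.01] j [-0.71 -0.09  2.34  0.64  0.57 -1.26] F [-0.6  0.6 -0.4] w 1.0
rows 4 [-0.0004, 0.1274, -0.0009, -0.0, 0.0, -0.0] mm 38.2 deg 0.0
[[0.481, -0.189, 0.179], [0.513, -0.187, 0.198], [0.546, -0.185, 0.217], [0.579, -0.183, 0.237]]
```

Call:
drive_tool(
  increments=[
    {"linear": [-0.0005,0.1275,0],"rot": [0,0,0]},
    {"linear": [-0.0005,0.1275,0],"rot": [0,0,0]},
    {"linear": [-0.0005,0.1275,0],"rot": [0,0,0]},
    {"linear": [-0.0005,0.1275,0],"rot": [0,0,0]},
    {"linear": [0,0,0],"rot": [0,0,0]},
    {"linear": [0,0,0],"rot": [0,0,0]},
    {"linear": [0,0,0],"rot": [0,0,0]},
  ],
)

```text
clock: 19.55
position: [0.5784, -0.1831, 0.2351]
tool_rot: [0.665, 0.701, 0.177, 0.187]
wrist_force: [-0.8, 0.7, -1.0]
width: 0.998
grip_force: 0.0
```

```bash
python3 - <<'E'
from h import *
p,b=load();inframe(b,1)
for c in("top","side"):
    cv2.imwrite(f"pics/{c}5.png",read_camera(c)[:,:,::-1]);print(c,[(k,lm(c,k)) for k in("stud_left","keyhole_left","keyhole_right","bolt_lug")])
    print(proj(c,[tgt(b,q,1)[0] for q in((16,66,4),(16,-66,4),(150,0,36))]).round(1).tolist())
E
```

```text
t 19.55 TCP in frame mm [1.485e+02 1.000e-01 1.050e+02] rot still to go deg [-0.1   0.01 -0.05] j [-0.51  0.03  2.05  0.41  0.64 -0.84] F [-0.8  0.7 -1. ] w 0.998
top [('stud_left', [([388.2, 229.1], 0.97)]), ('keyhole_left', [([383.2, 236.5], 0.73)]), ('keyhole_right', [([443.7, 234.9], 0.75)]), ('bolt_lug', [([423.2, 182.8], 0.49)])]
[[386.9, 236.3], [445.0, 233.5], [422.9, 183.2]]
side [('stud_left', [([350.7, 177.8], 0.74)]), ('keyhole_left', [([357.7, 183.0], 0.57)]), ('keyhole_right', [([368.4, 161.4], 0.72)]), ('bolt_lug', [([333.6, 135.5], 0.52)])]
[[357.0, 184.9], [369.1, 164.2], [331.3, 136.3]]
```

Plate stayed home. Now down onto the lug, to z about 18.5.

Call:
drive_tool(
  increments=[
    {"linear": [0,0.003,0.096],"rot": [0,0,0]},
    {"linear": [0,0.002,0.096],"rot": [0,0,0]},
    {"linear": [0,0,0.096],"rot": [0,0,0]},
    {"linear": [0,0,0],"rot": [0,0,0]},
    {"linear": [0,0,0],"rot": [0,0,0]},
  ],
)

```text
clock: 20.68
position: [0.625, -0.1839, 0.1639]
tool_rot: [0.664, 0.701, 0.178, 0.189]
wrist_force: [-0.9, 0.1, -0.0]
width: 1.002
grip_force: 0.0
```

Call:
drive_tool(
  increments=[
    {"linear": [0,0,0],"rot": [0,0,0]},
    {"linear": [0,0,0],"rot": [0,0,0]},
    {"linear": [0,0,0],"rot": [0,0,0]},
    {"linear": [0,0,0],"rot": [0,0,0]},
    {"linear": [0,0,0],"rot": [0,0,0]},
    {"linear": [0,0,0],"rot": [0,0,0]},
  ],
  grip=255,
  newtons=30,
)

```text
clock: 21.42
position: [0.6224, -0.1836, 0.1619]
tool_rot: [0.665, 0.701, 0.177, 0.187]
wrist_force: [-9.3, -1.5, 4.0]
width: 0.107
grip_force: 34.6
```

```bash
python3 - <<'E'
from h import *
p,b=load();inframe(b,1)
E
```

```text
t 21.43 TCP in frame mm [150.   -0.4  19.7] rot still to go deg [-0.15  0.02  0.01] j [-0.46  0.21  2.01  0.49  0.49 -0.9 ] F [-9.3 -1.5  4. ] w 0.107
```

Call:
drive_tool(
  increments=[
    {"linear": [0,-0.038,0],"rot": [0,0,0]},
    {"linear": [0,-0.038,0],"rot": [0,0,0]},
    {"linear": [0,-0.038,0],"rot": [0,0,0]},
    {"linear": [0,0,0],"rot": [0,0,0]},
    {"linear": [0,0,0],"rot": [0,0,0]},
  ],
)

```text
clock: 22.05
position: [0.5938, -0.1853, 0.1454]
tool_rot: [0.664, 0.701, 0.178, 0.188]
wrist_force: [-5.8, 1.4, 4.3]
width: 0.112
grip_force: 34.3
```

Call:
drive_tool(
  increments=[
    {"linear": [0,-0.006,0],"rot": [0,0,0]},
    {"linear": [0,-0.005,0],"rot": [0,0,0]},
    {"linear": [0,0,0],"rot": [0,0,0]},
    {"linear": [0,0,0],"rot": [0,0,0]},
  ],
)

```text
clock: 22.55
position: [0.5929, -0.1855, 0.145]
tool_rot: [0.664, 0.701, 0.178, 0.189]
wrist_force: [1.7, 4.5, 4.1]
width: 0.111
grip_force: 33.8
```

```bash
python3 - <<'E'
from h import *
p,b=load();inframe(b,1)
E
```

```text
t 22.55 TCP in frame mm [115.9  -0.5  19.8] rot still to go deg [0.13 0.07 0.02] j [-0.5   0.19  2.08  0.57  0.46 -1.01] F [1.7 4.5 4.1] w 0.111
```

Call:
drive_tool(
  increments=[
    {"linear": [0,-0.007,0],"rot": [0,0,0]},
    {"linear": [0,0,0],"rot": [0,0,0]},
    {"linear": [0,0,0],"rot": [0,0,0]},
  ],
)

```text
clock: 22.92
position: [0.5928, -0.1855, 0.1451]
tool_rot: [0.664, 0.701, 0.179, 0.19]
wrist_force: [7.8, 7.8, 1.7]
width: 0.112
grip_force: 33.1
```

```bash
python3 - <<'E'
from h import *
p,b=load();inframe(b,1)
E
```

```text
t 22.93 TCP in frame mm [115.8  -0.5  19.9] rot still to go deg [0.29 0.1  0.  ] j [-0.5   0.19  2.08  0.57  0.46 -1.02] F [7.8 7.8 1.7] w 0.112
```

Stopped at 115.8 with the force rising, so the bolt is home. Relax, release and retract.

Call:
drive_tool(
  increments=[
    {"linear": [0,0.014,0],"rot": [0,0,0]},
    {"linear": [0,0,0],"rot": [0,0,0]},
  ],
)

```text
clock: 23.18
position: [0.594, -0.1854, 0.1456]
tool_rot: [0.664, 0.701, 0.178, 0.189]
wrist_force: [-1.9, 5.1, 5.2]
width: 0.112
grip_force: 34.2
```

Call:
drive_tool(
  increments=[
    {"linear": [0,0,0],"rot": [0,0,0]},
    {"linear": [0,0,0],"rot": [0,0,0]},
    {"linear": [0,0,0],"rot": [0,0,0]},
    {"linear": [0,0,0],"rot": [0,0,0]},
    {"linear": [0,0,0],"rot": [0,0,0]},
    {"linear": [0,0,-0.05],"rot": [0,0,0]},
    {"linear": [0,0,-0.15],"rot": [0,0,0]},
    {"linear": [0,0,-0.15],"rot": [0,0,0]},
  ],
  grip=0,
)

```text
clock: 24.18
position: [0.5405, -0.1854, 0.2377]
tool_rot: [0.664, 0.701, 0.178, 0.189]
wrist_force: [0.7, -0.3, 0.2]
width: 0.996
grip_force: 0.0
```

Call:
drive_tool(
  increments=[
    {"linear": [0,0,-0.15],"rot": [0,0,0]},
    {"linear": [0,0,-0.15],"rot": [0,0,0]},
    {"linear": [0,0,0],"rot": [0,0,0]},
    {"linear": [0,0,0],"rot": [0,0,0]},
  ],
)

```text
clock: 24.68
position: [0.4959, -0.1853, 0.3145]
tool_rot: [0.664, 0.701, 0.178, 0.189]
wrist_force: [0.3, -0.4, -0.2]
width: 1.003
grip_force: 0.0
```

```bash
python3 - <<'E'
from h import *
p,b=load();inframe(b,1)
t=read_camera("top")[:,:,::-1].copy();d=read_camera("side")[:,:,::-1].copy()
for c in("top","side"):print(c,lm(c,"bolt_lug"),proj(c,tgt(b,(116,0,36),1)[0]).round(1).tolist())
cv2.imwrite("pics/top6.png",t)
def c(i,x,y,w=100,h=75):return cv2.resize(i[y:y+h,x:x+w],(400,300),interpolation=cv2.INTER_CUBIC)
cv2.imwrite("pics/comp6.png",np.vstack([np.hstack([c(t,365,180),cv2.resize(t,(400,300))]),np.hstack([c(d,300,120),cv2.resize(d,(400,300))])]))
E
```

```text
t 24.68 TCP in frame mm [116.7  -0.3 215. ] rot still to go deg [0.1  0.14 0.02] j [-0.61 -0.23  2.11  0.39  0.86 -0.87] F [ 0.3 -0.4 -0.2] w 1.003
top [([423.4, 197.5], 0.61), ([441.6, 233.7], 0.61)] [[422.1, 198.5]]
side [([342.7, 143.4], 0.63)] [[341.2, 143.9]]
```

View pics/comp6.png

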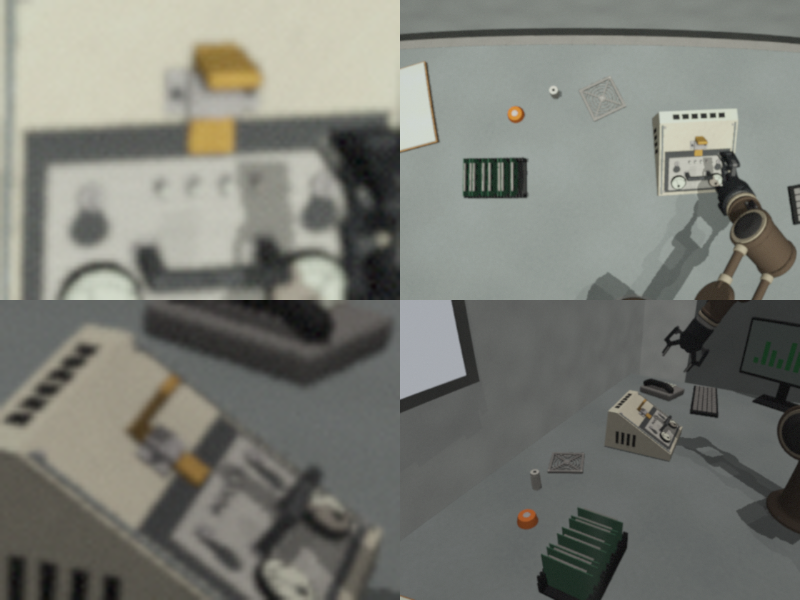

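The plate is home and the bolt is above its edge at about (418,215), with the bystanders untouched. But my relaxing step may have drawn the bolt back about 1 mm. I'll push it home again and release without backing off.

Call:
drive_tool(
  increments=[
    {"linear": [0,0,0.15],"rot": [0,0,0]},
    {"linear": [0,0,0.15],"rot": [0,0,0]},
    {"linear": [0,0,0.15],"rot": [0,0,0]},
    {"linear": [0,0,0.12],"rot": [0,0,0]},
    {"linear": [0,0,0.08],"rot": [0,0,0]},
    {"linear": [0,0,0],"rot": [0,0,0]},
    {"linear": [0,0,0],"rot": [0,0,0]},
  ],
)

```text
clock: 25.75
position: [0.5941, -0.1856, 0.1455]
tool_rot: [0.664, 0.701, 0.178, 0.189]
wrist_force: [-0.2, 0.4, 0.9]
width: 1.001
grip_force: 0.0
```

Call:
drive_tool(
  increments=[
    {"linear": [0,0,0],"rot": [0,0,0]},
    {"linear": [0,0,0],"rot": [0,0,0]},
    {"linear": [0,0,0],"rot": [0,0,0]},
    {"linear": [0,0,0],"rot": [0,0,0]},
    {"linear": [0,0,0],"rot": [0,0,0]},
    {"linear": [0,-0.012,0],"rot": [0,0,0]},
    {"linear": [0,-0.005,0],"rot": [0,0,0]},
    {"linear": [0,0,0],"rot": [0,0,0]},
  ],
  grip=255,
  newtons=30,
)

```text
clock: 26.75
position: [0.5927, -0.186, 0.1454]
tool_rot: [0.664, 0.7, 0.18, 0.191]
wrist_force: [9.3, 3.6, 1.2]
width: 0.112
grip_force: 34.6
```

```bash
python3 - <<'E'
from h import *
p,b=load();inframe(b,1)
E
```

```text
t 26.75 TCP in frame mm [115.9  -1.   20.2] rot still to go deg [ 0.4   0.16 -0.03] j [-0.5   0.19  2.09  0.58  0.46 -1.02] F [9.3 3.6 1.2] w 0.112
```

Call:
drive_tool(
  increments=[
    {"linear": [0,0,0],"rot": [0,0,0]},
    {"linear": [0,0,0],"rot": [0,0,0]},
    {"linear": [0,0,0],"rot": [0,0,0]},
    {"linear": [0,0,0],"rot": [0,0,0]},
    {"linear": [0,0,0],"rot": [0,0,0]},
    {"linear": [0,0,-0.05],"rot": [0,0,0]},
    {"linear": [0,0,-0.15],"rot": [0,0,0]},
    {"linear": [0,0,-0.15],"rot": [0,0,0]},
  ],
  grip=0,
)

```text
clock: 27.75
position: [0.5361, -0.1858, 0.2352]
tool_rot: [0.664, 0.701, 0.178, 0.189]
wrist_force: [-0.5, -0.3, 0.7]
width: 1.0
grip_force: 0.0
```

Call:
drive_tool(
  increments=[
    {"linear": [0,0,-0.15],"rot": [0,0,0]},
    {"linear": [0,0,-0.15],"rot": [0,0,0]},
    {"linear": [0,0,0],"rot": [0,0,0]},
    {"linear": [0,0,0],"rot": [0,0,0]},
    {"linear": [0,0,0],"rot": [0,0,0]},
  ],
)

```text
clock: 28.38
position: [0.4914, -0.1851, 0.31]
tool_rot: [0.664, 0.701, 0.178, 0.188]
wrist_force: [0.3, 0.5, -0.5]
width: 1.003
grip_force: 0.0
```

```bash
python3 - <<'E'
from h import *
p,b=load();inframe(b,1)
t=read_camera("top")[:,:,::-1].copy();o=cv2.imread("pics/top0.png")
def c(i,x,y,w=60,h=60):return cv2.resize(i[y:y+h,x:x+w],(400,400),interpolation=cv2.INTER_CUBIC)
cv2.imwrite("pics/comp7.png",np.hstack([c(o,390,175),c(t,390,175)]))
E
```

```text
t 28.38 TCP in frame mm [1.105e+02 2.000e-01 2.134e+02] rot still to go deg [-0.05  0.01 -0.01] j [-0.62 -0.23  2.12  0.39  0.86 -0.88] F [ 0.3  0.5 -0.5] w 1.003
```

View pics/comp7.png

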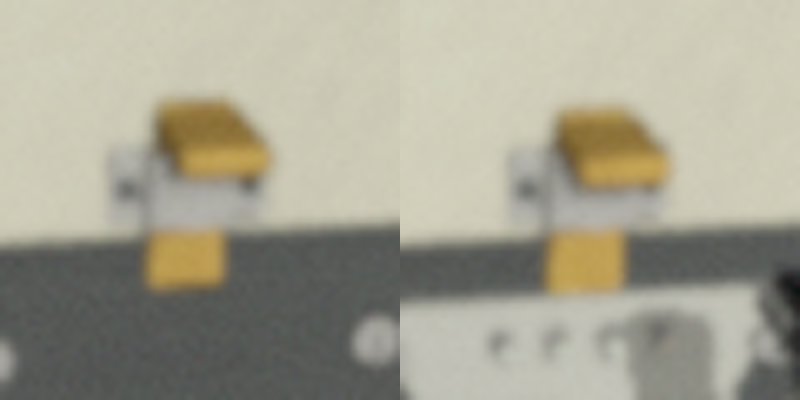

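The bolt now sits slightly lower than at the start (lug base at about row 185 of the crop, against 175), hard on its stop just above the plate's edge.

```bash
python3 -c "
from h import *
print(finish_job())"
```

```text
the job is handed in; nothing more can be done
None
```

The meter plate is locked behind both stud heads with its meters at the low side. The bolt is pushed against its lower stop above the plate's top edge, the four bystanders were not touched, and the job was handed in at about 28 s on the clock.

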